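Fit the adjustable wrench to the water filter's nut and tighten it

ROBOT

A 7-joint arm with a two-finger parallel gripper is mounted at the origin on a cart in front of the work surface, level with it; the furniture and walls round the work are solid. World frame = base frame: x ahead of the robot, y to its left, z up, the work surface at z = 0. Lengths are in m, angles in rad, forces in N, time in s.
With the tool pointing down it reaches from about 0.4 to 0.875 m from the base axis. Payload 19.3 kg.
Tool frame: the origin (TCP) lies on the centre line of the jaws, within the pads' length; the fingertips stand 14 mm ahead of it and the grasp point (between the pads) lies 5 mm behind it (bot.tip_extent is the distance from the TCP to the fingertips, in m); z points along the fingers, y is the line along which they close (so a half turn about z gives the same grasp; the last joint's range is limited). The gripper opens to 85 mm and grips with 20 to 120 N. Pads are 22 mm wide; open, the fingers measure 114 mm over their backs; the gripper's body (76 mm by 85 mm) begins 54 mm behind the grasp point. The pads swing forward as they close: fully open they stand 13 mm farther back than shut.
Start: joints at [1.189, 0.521, -0.036, 1.599, 0.021, 1.021, -0.113], TCP at [0.192, -0.595, 0.245] pointing down, gripper open.
Joint ranges: [-2.91, 2.91], [-0.3, 2.13], [-1.5, 1.42], [0.17, 2.43], [-1.26, 4.41], [0.16, 1.93], [-2.52, 2.52]. Speed limits (rad/s): [1.89, 1.89, 2.39, 2.39, 3.01, 3.01, 3.01].

INTERFACE

Orientations are given as [roll, pitch, yaw] about the fixed x, y, z axes, in that order (R = Rz(yaw) Ry(pitch) Rx(roll)).
In Python, from workcell import monitor, grab_frame, camera_model, bot gives the robot as it stands.
- The arm moves only by the tool move_arm, never from a script. Its argument "moves" is a list of rows, each a list of 4 numbers: the shift along the world's x, y, z in mm, then the turn about the world's z in rad. A call has 1 to 12 rows; each row is the pose to reach, as a shift and turn from the pose commanded when the call began; what a row does not reach only later rows make up. A row lasts 1/8 s, in which the tool goes at most 62.5 mm and 10.7 degrees, less where a joint would pass 70% of its speed; a pose out of reach is approached as far as the arm can. A call with a gripper value outside its range is refused whole. "gripper" is the opening, from 0 (shut) to 1 (fully open), set as the call begins (left out, the last holds). The fingers move at their own pace and stop on an object; "newtons" is the grip in N (left out, the last holds). Time passes only in rows, so rows that repeat a pose let the fingers close. It gives the time, the measured TCP pose, the force, the opening and the grip force at its end, in the units of the state.
- monitor.observe(): the state, without advancing time (a new reading comes with each control period).
- grab_frame(name): name is "side" or "top"; returns the picture (384x512x3 uint8, blue, green, red); there is no depth.
- camera_model(name): a dict with "vfov" (degrees; the focal length in pixels is half the picture's height over the tangent of half this angle, whatever the lens; pixels are square), "cx", "cy" (the principal point, pixels), "R" (3x3) and "t" (3): a world point X has camera coordinates R X + t. Camera axes: x right, y down, z forward; pixel columns grow to the right and rows downward; lengths in m; the calibration is good to about 2 mm. A picture is of the moment at which its call begins. camera_model takes no time and is no camera call.
- bot.job_done(): hands the job in; it is judged then, once.
The state is a dict: "clock": time; "qpos": joint angles; "qd": joint speeds; "joint_efforts": joint torques, N m; "position": TCP position; "tool_rot": TCP orientation; "force": force on the tool from outside, world axes, zero at the start; "moment": the same for the moment, N m; "grip_width": finger opening in m; "finger_force": force on a finger pad.
Only numpy, scipy, OpenCV 4.12 (cv2) and the standard library are available. Lean on these libraries where they do the work, as an engineer would, in place of code of your own. Each camera call takes 0.05 s, during which the arm holds its last target. There are 200 camera calls.

TASK

The adjustable wrench already lies round the brass nut on the white filter foot, but its jaws are too wide. Stroke the top of its knurled worm towards the nut until the jaws just fit the nut, then swing the wrench handle clockwise (seen from above) so that the nut is tightened by about 40 degrees. Leave the wrench on the nut, let go of it, and leave the spice jar standing.

Things in the scene. Friction and masses are not known exactly. Their poses are not given: they have to be found in the camera images.
- wrench: Loose steel adjustable wrench, about 0.5 kg, flat on the fixed white foot (180 mm across, 10 mm thick). Origin: underside, mid-mouth, within 3 mm of the nut's axis; z up. Mouth opens to +x, fixed jaw at +y, movable jaw at -y, head 16 mm high. Straight handle to -x: 20 mm wide, 14 mm high, x -92 to -198 mm, overhanging 10 mm above the worktop; push or pinch it near x = -140 mm.
- worm_top (a point): Middle of the top line of the wrench's brass knurled worm (roller of 10 mm radius, 24 mm long along the wrench's y; 47 mm from the nut's axis, 31 mm above the worktop, 5 mm proud of the head). Press shut fingertips on it with 5-10 N and drag along the wrench's +x, towards the nut: friction rolls it. It rolls only while a tip is over this line: repeat strokes, lifting between. Then the tip slips.
- jaw (a joint): How far the movable jaw has closed, in m: the mouth is 0.040 m minus this wide. Starts at 0.003 to 0.0045 (too wide to turn the nut); about 0.010 when it fits. It closes 2.5 mm per 10 mm of rolling the worm towards the nut, opens the other way, stops on the nut and holds where it is left.
- nut (a joint): Turn of the brass hexagon nut in the middle of the foot, in rad, growing clockwise seen from above; starts within 0.03 of 0. 30 mm across flats, top 26 mm above the worktop, a 17 mm thread stub in it up to 32 mm. Stiff thread (0.2 N m), stays where left, no stop before 1.4 rad. 40 degrees is 0.70 rad.
- spice_jar: Bystander: spice jar with red cap, 45 mm across, 106 mm tall, standing on the worktop to the left; origin at the centre of its underside, z up.

How it is judged:
By the outcome, as a careful person would: the job done as asked, in the order asked, and still so for the second after the job is handed in, with the robot touching nothing.
It also fails if it takes over 38 s, if anything falls off the work surface, if the arm or the gripper's body presses on something with over 40 N, if the wrist force passes 120 N, or if a joint passes its speed limit or range.

## Working session

There is one attempt and no reset: what is moved stays moved. The work goes in short steps, Python scripts to look and compute and a tool call to move; the robot and the scene stay as the last step left them, time stands still between calls to the robot, and variables do not carry over. Pictures are saved under pics/ and viewed, at most 10 in all, crops included, and the job is handed in when it is done.

Besides the shell and the picture viewer there is one more tool, called as name(argument=value, ...), one argument or row to a line, values as JSON. move_arm: Moves the arm, as the interface text tells. Its arguments: {"type":"object","properties":{"moves":{"type":"array","items":{"type":"array","items":{"type":"number"}}},"gripper":{"type":"number"},"newtons":{"type":"number"}},"required":["moves"]}

```bash
mkdir -p pics
python3 - <<'E'
from workcell import monitor, grab_frame, camera_model, bot
import cv2
for n in("top","side"):
    cv2.imwrite(f"pics/{n}0.png",grab_frame(n)); c=camera_model(n); print(n,c)
s=monitor.observe(); print(s["clock"],s["position"],s["tool_rot"],s["grip_width"],bot.tip_extent)
E
```

```text
top {'vfov': 42.562875588850176, 'cx': 253.8131062364908, 'cy': 193.19498434435786, 'R': array([[-0.0081185 , -0.99992188,  0.00950421],
       [-0.99623822,  0.00726782, -0.08635154],
       [ 0.08627572, -0.0101695 , -0.99621939]]), 't': array([0.25894989, 0.55350925, 0.88518562])}
side {'vfov': 52.25414840411292, 'cx': 250.54792140602848, 'cy': 193.01333866035236, 'R': array([[ 0.95688782, -0.29027   , -0.01044165],
       [-0.1446513 , -0.44505927, -0.88374105],
       [ 0.25187637,  0.84715145, -0.46785972]]), 't': array([-0.45934564,  0.23225511,  0.54782297])}
0.1 [ 0.19161803 -0.59461974  0.24479901] [-3.14060518e+00  6.85177537e-05  3.11812226e-01] 0.08501971229991093 0.014
```

View pics/top0.png

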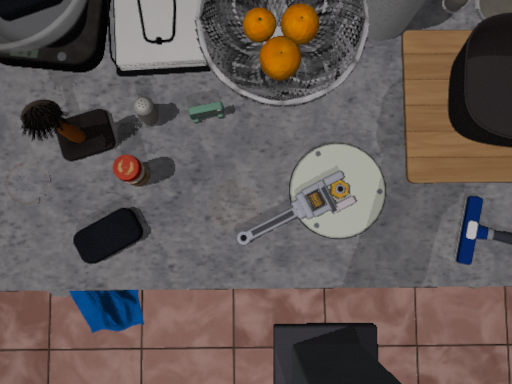

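View pics/side0.png

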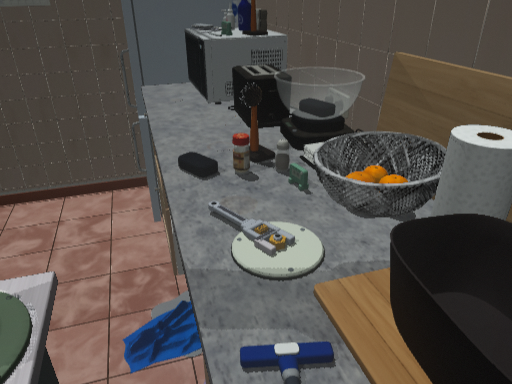

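The top view shows the foot (centre ~337,190), the nut at ~(340,188), the worm at ~(318,200) and the handle end at ~(243,238). The jar is at ~(130,170), well to the left. I'll enlarge a crop and measure next.

```bash
cat > h.py <<'E'
import numpy as np, cv2
from workcell import monitor, grab_frame, camera_model, bot
def ray(n,u,v,z):
    c=camera_model(n); f=192/np.tan(np.radians(c["vfov"]/2))
    d=c["R"].T@np.array([(u-c["cx"])/f,(v-c["cy"])/f,1]); o=-c["R"].T@c["t"]
    return o+d*(z-o[2])/d[2]
def proj(n,X):
    c=camera_model(n); f=192/np.tan(np.radians(c["vfov"]/2)); p=c["R"]@np.array(X)+c["t"]
    return p[:2]/p[2]*f+[c["cx"],c["cy"]]
def brass(im):
    h=cv2.cvtColor(im,cv2.COLOR_BGR2HSV); return cv2.inRange(h,(12,110,60),(30,255,255))
def blobs(m,a,box):
    n,l,s,c=cv2.connectedComponentsWithStats(m)
    return [(s[i].tolist(),c[i].round(2).tolist()) for i in range(1,n) if s[i][4]>=a and box[0]<c[i][0]<box[2] and box[1]<c[i][1]<box[3]]
E
python3 - <<'E'
from h import *
im=cv2.imread("pics/top0.png")
for b in blobs(brass(im),10,(280,140,390,240)): print(b,[ray("top",*b[1],z).round(4) for z in(.026,.031)])
# foot ellipse
h=cv2.cvtColor(im,cv2.COLOR_BGR2HSV); m=cv2.inRange(h,(25,8,170),(60,60,255)); m[:, :280]=0;m[:,395:]=0;m[:130]=0;m[250:]=0
c=max(cv2.findContours(m,0,1)[0],key=cv2.contourArea); e=cv2.fitEllipse(cv2.convexHull(c)); print(e,ray("top",*e[0],.01))
print("handle hole",ray("top",243,238,.024))
cv2.imwrite("pics/topc.png",cv2.resize(im[130:255,230:395],None,fx=4.5,fy=4.5,interpolation=cv2.INTER_CUBIC))
E
```

```text
([330, 180, 18, 19, 174], [338.56, 189.06]) [array([0.5617, 0.0988, 0.026 ]), array([0.5612, 0.0997, 0.031 ])]
([309, 193, 14, 15, 118], [315.31, 199.64]) [array([0.5425, 0.1419, 0.026 ]), array([0.5421, 0.1426, 0.031 ])]
((320.9222717285156, 219.87008666992188), (20.711246490478516, 47.635921478271484), 121.69933319091797) [0.50584006 0.13003011 0.01      ]
handle hole [0.47347188 0.27508376 0.024     ]
```

View pics/topc.png

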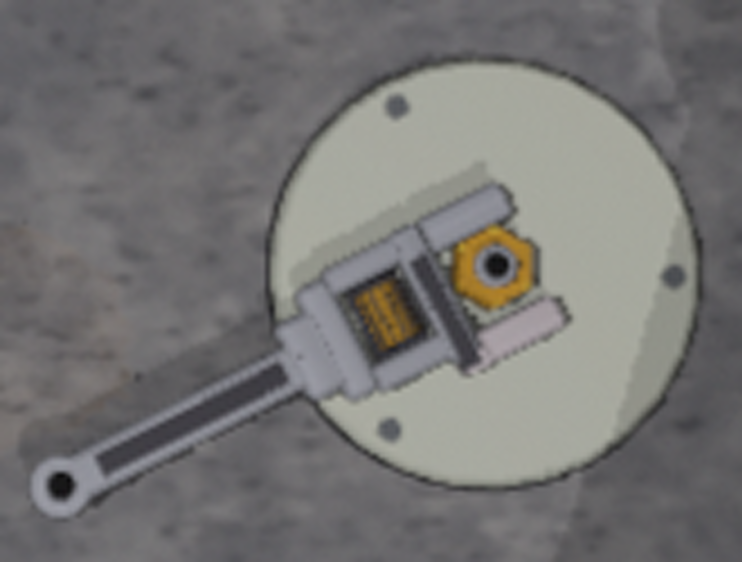

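Run:
```python
from h import *
p=lambda u,v,z: ray("top",(u+.5)/4.5-.5+230,(v+.5)/4.5-.5+130,z)
foot=p(484,273,.01);stub=p(496,264,.032);nut=p(495,267,.026);worm=p(386,315,.031);hole=p(62,486,.024);neck=p(298,360,.024)
for n in"foot stub nut worm hole neck".split(): print(n,eval(n).round(4))
for a,b in((hole,stub),(worm,stub),(hole,worm),(hole,neck)):
    d=b-a; print(np.degrees(np.arctan2(d[1],d[0])),np.linalg.norm(d[:2]))
print("pot",ray("top",450,145,.12),"jar",ray("top",140,178,0.05))
im=cv2.imread("pics/side0.png")
for b in blobs(brass(im),5,(230,210,300,260)): print(b,ray("side",*b[1],.029).round(4))
print("pred side worm",proj("side",worm),"nut",proj("side",nut))
```

```text
foot [0.5609 0.0985 0.01  ]
stub [0.5626 0.0975 0.032 ]
nut [0.5619 0.0968 0.026 ]
worm [0.5422 0.1425 0.031 ]
hole [0.4742 0.2744 0.024 ]
neck [0.5246 0.1778 0.024 ]
-63.44961964909324 0.1977349462215163
-65.64899521001924 0.0493778264921134
-62.71799852737708 0.14840559343966653
-62.43817898766212 0.10892290773839484
pot [ 0.62518317 -0.07147553  0.12      ] jar [0.58186536 0.45813424 0.05      ]
([254, 224, 14, 10, 66], [260.77, 228.56]) [0.5409 0.1293 0.029 ]
([269, 235, 17, 14, 130], [277.61, 241.94]) [0.5567 0.0759 0.029 ]
pred side worm [259.3601304  224.21771397] nut [276.30661695 236.79479549]
```

move_arm(
  moves=[
    [30,60,0,0],
    [70,115,0,0],
    [110,170,0,0],
    [150,225,0,0.03],
    [185,275,0,0.06],
    [215,330,0,0.09],
    [240,385,0,0.12],
    [265,440,0,0.136],
    [290,500,0,0.136],
    [305,560,0,0.136],
    [320,620,0,0.136],
    [330,680,0,0.136],
  ],
  gripper=0,
  newtons=40,
)

```text
clock: 1.6
position: [0.5192, 0.0726, 0.2452]
tool_rot: [3.142, 0.0, 0.447]
force: [0.8, 0.4, -0.4]
grip_width: -0.0003
finger_force: 0.0
```

The top view puts the worm at about (0.541, 0.141) and the wrench axis at about -63°.

move_arm(
  moves=[
    [4,30,-30,0.01],
    [10,50,-80,0.02],
    [14,66,-130,0.02],
    [14,66,-165,0.02],
    [14,66,-180,0.02],
    [14,66,-185,0.02],
    [14,66,-185,0.02],
  ],
)

```text
clock: 2.48
position: [0.5335, 0.1366, 0.0611]
tool_rot: [3.141, -0.001, 0.467]
force: [-0.5, 0.0, 0.6]
grip_width: 0.0003
finger_force: 0.0
```

Run:
```python
from h import *
t=grab_frame("top"); s=grab_frame("side"); st=monitor.observe(); print(st["position"],st["tool_rot"],st["force"])
a=cv2.resize(t[150:250,270:380],None,fx=4,fy=4,interpolation=cv2.INTER_CUBIC);b=cv2.resize(s[180:280,215:305],None,fx=4,fy=4,interpolation=cv2.INTER_CUBIC)
cv2.imwrite("pics/c1.png",np.hstack([a,b])[:600,:800])
```

```text
[0.53369207 0.13669044 0.06144129] [ 3.14123281e+00 -1.67342770e-03  4.67341616e-01] [ 0.14404443 -0.32704274  0.08716346]
```

View pics/c1.png

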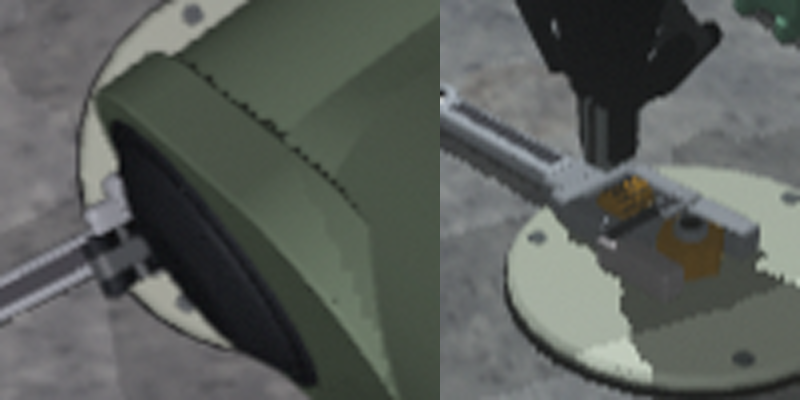

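The side view shows the shut fingertips ending at ~(257,221), just above the worm at ~(262,229). I'll use the fingertip as a check on the side camera's bias.

Run:
```python
from h import *
P=monitor.observe()["position"].copy(); P[2]-=.014
print(P,proj("side",P))
x=np.array([.451,-.893,0]);y=np.array([.893,.451,0])
for W in([.541,.141,.031],[.542,.1425,.031],[.5403,.1397,.031]): print(W,proj("side",W), "d/dx10mm",(proj("side",np.array(W)+.01*x)-proj("side",W)))
for sx in(-1,1):
  for sy in(-1,1): print(proj("side",P+sx*.0145*x+sy*.011*y)*4-[215*4-440,720])
for N in([.5615,.0977,.032],): print("stub",proj("side",N)*4-[420,720])
W=np.array([.541,.141,.031])
print("worm ends",[proj("side",W+s*.012*y)*4-[420,720] for s in(-1,1)])
```

```text
[0.53369207 0.13669044 0.04744129] [256.18134269 219.39848083]
[0.541, 0.141, 0.031] [259.02105595 224.69011375] d/dx10mm [3.52477387 1.92186538]
[0.542, 0.1425, 0.031] [259.26295488 224.2269146 ] d/dx10mm [3.51991287 1.91433573]
[0.5403, 0.1397, 0.031] [258.88946314 225.0793119 ] d/dx10mm [3.52945471 1.92821048]
[568.4939023  154.84573056]
[600.20324032 138.76077385]
[609.43793354 177.22015926]
[641.20475042 160.36092041]
stub [684.06306219 216.01144079]
worm ends [array([599.00819784, 187.87023574]), array([632.84786174, 169.81732821])]
```

move_arm(
  moves=[
    [5.6,7.7,-5,0],
    [5.6,7.7,-11,0],
    [5.6,7.7,-14,0],
    [5.6,7.7,-15,0],
    [5.6,7.7,-15,0],
    [5.6,7.7,-15,0],
  ],
)

```text
clock: 3.32
position: [0.5387, 0.1444, 0.0454]
tool_rot: [3.142, -0.0, 0.468]
force: [-0.9, 0.8, -0.0]
grip_width: -0.0
finger_force: 0.0
```

move_arm(
  moves=[
    [0,0,-0.5,0],
    [0,0,-1,0],
    [0,0,-1,0],
  ],
)

```text
clock: 3.7
position: [0.5388, 0.1444, 0.0447]
tool_rot: [3.141, -0.0, 0.468]
force: [-2.7, -1.8, 9.7]
grip_width: 0.0001
finger_force: 4.9
```

Tips are on the worm with about 9 N. Stroking now.

move_arm(
  moves=[
    [0.9,-1.8,0.1,0],
    [1.8,-3.6,0.1,0],
    [2.7,-5.4,0.1,0],
    [3.6,-7.1,0.1,0],
    [4.5,-8.9,0.1,0],
    [5.4,-10.7,0.1,0],
  ],
)

```text
clock: 4.45
position: [0.544, 0.1342, 0.0449]
tool_rot: [-3.141, -0.0, 0.468]
force: [-4.9, 1.1, 12.8]
grip_width: -0.0002
finger_force: 6.2
```

move_arm(
  moves=[
    [0.9,-1.8,0,0],
    [1.8,-3.6,0,0],
  ],
)

```text
clock: 4.7
position: [0.5458, 0.1305, 0.0448]
tool_rot: [-3.141, -0.0, 0.468]
force: [-1.3, 1.7, 5.8]
grip_width: 0.0
finger_force: 2.5
```

move_arm(
  moves=[
    [0.9,-1.8,0,0],
    [1.8,-3.6,0,0],
  ],
)

```text
clock: 4.95
position: [0.5477, 0.1263, 0.0443]
tool_rot: [3.142, 0.0, 0.468]
force: [-0.6, -0.9, 0.2]
grip_width: 0.0
finger_force: 0.0
```

Run:
```python
from h import *
s=grab_frame("side"); st=monitor.observe(); print(st["position"],st["force"])
cv2.imwrite("pics/s2.png",cv2.resize(s[195:270,215:305],None,fx=8,fy=8,interpolation=cv2.INTER_CUBIC))
```

```text
[0.54775421 0.12602157 0.04429746] [ 0.75471765 -1.08740011 -0.68145773]
```

View pics/s2.png

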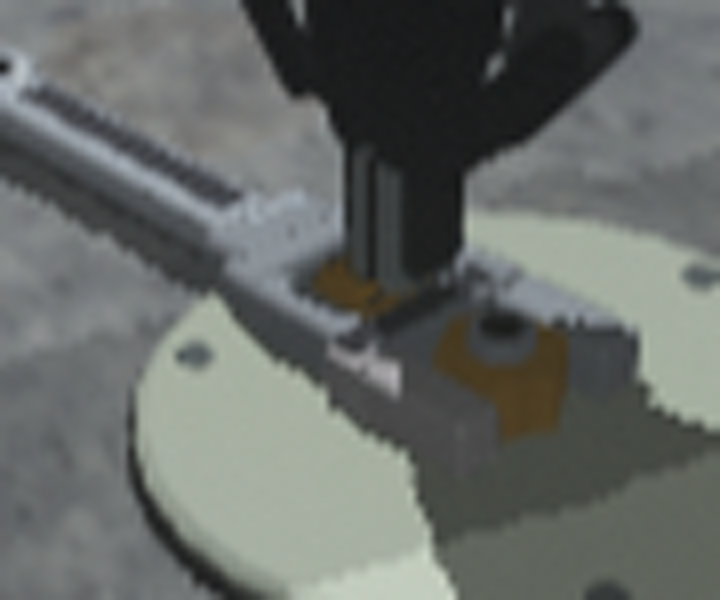

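The tips have just rolled off the worm's line (force 0), and the movable jaw at ~(450,410) in the crop is now close to the nut at ~(500,370). Repeating the stroke.

move_arm(
  moves=[
    [0,0,6,0],
    [-5,9,8,0],
    [-9,18,6,0],
    [-9,18,1.5,0],
    [-9,18,0.5,0],
    [-9,18,0,0],
    [-9,18,0,0],
  ],
)

```text
clock: 5.88
position: [0.5385, 0.145, 0.0445]
tool_rot: [-3.141, -0.0, 0.468]
force: [-5.1, 4.2, 9.1]
grip_width: 0.0
finger_force: 5.1
```

move_arm(
  moves=[
    [0.9,-1.8,0,0],
    [1.8,-3.6,0,0],
    [2.7,-5.4,0,0],
    [3.6,-7.1,0,0],
    [4.5,-8.9,0,0],
  ],
)

```text
clock: 6.5
position: [0.5426, 0.1371, 0.0449]
tool_rot: [-3.14, -0.0, 0.469]
force: [-6.1, 8.3, 16.9]
grip_width: 0.0
finger_force: 8.6
```

move_arm(
  moves=[
    [0.9,-1.8,0,0],
    [1.8,-3.6,0,0],
    [2.7,-5.4,0,0],
  ],
)

```text
clock: 6.88
position: [0.5461, 0.1313, 0.0448]
tool_rot: [-3.141, -0.001, 0.468]
force: [-1.7, 3.1, 8.4]
grip_width: -0.0001
finger_force: 3.8
```

move_arm(
  moves=[
    [0,0,8,0],
    [-3,6,15,0],
    [-3,6,15,0],
  ],
)

```text
clock: 7.25
position: [0.5429, 0.1368, 0.06]
tool_rot: [-3.142, -0.001, 0.468]
force: [0.5, 0.2, 0.3]
grip_width: 0.0001
finger_force: 0.0
```

Run:
```python
from h import *
s=grab_frame("side"); st=monitor.observe(); print(st["position"],st["force"])
cv2.imwrite("pics/s3.png",cv2.resize(s[195:270,215:305],None,fx=8,fy=8,interpolation=cv2.INTER_CUBIC))
```

```text
[0.54284358 0.1365355  0.05966817] [ 0.09867361 -0.66850494 -0.55000907]
```

View pics/s3.png

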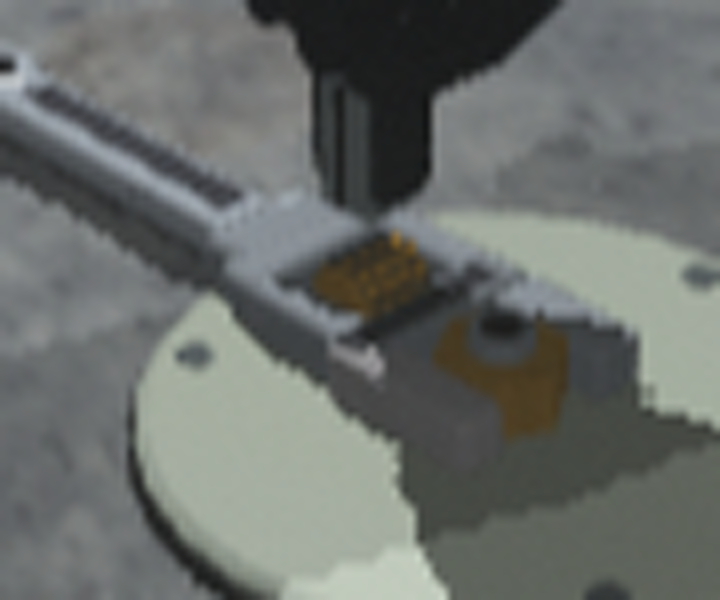

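The mouth now looks closed on the nut. One more stroke will show whether the worm has stalled.

move_arm(
  moves=[
    [-4.4,8.2,-8,0],
    [-4.4,8.2,-13.5,0],
    [-4.4,8.2,-15,0],
    [-4.4,8.2,-15.6,0],
    [-4.4,8.2,-15.6,0],
  ],
)

```text
clock: 7.92
position: [0.538, 0.1451, 0.0441]
tool_rot: [-3.141, 0.0, 0.468]
force: [-7.7, 3.4, 19.2]
grip_width: 0.0002
finger_force: 10.1
```

move_arm(
  moves=[
    [0.9,-1.8,0,0],
    [1.8,-3.6,0,0],
  ],
)

```text
clock: 8.18
position: [0.5391, 0.143, 0.0443]
tool_rot: [-3.139, 0.0, 0.47]
force: [-16.4, 11.2, 30.2]
grip_width: -0.0004
finger_force: 15.2
```

move_arm(
  moves=[
    [0.9,-1.8,0,0],
    [1.8,-3.6,0,0],
    [2.7,-5.4,0,0],
  ],
)

```text
clock: 8.55
position: [0.542, 0.1389, 0.0446]
tool_rot: [-3.138, -0.001, 0.471]
force: [-11.6, 14.2, 26.5]
grip_width: 0.0003
finger_force: 13.3
```

move_arm(
  moves=[
    [0.9,-1.8,0,0],
    [1.8,-3.6,0,0],
    [2.7,-5.4,0,0],
  ],
)

```text
clock: 8.93
position: [0.5457, 0.1337, 0.0447]
tool_rot: [-3.139, -0.003, 0.471]
force: [-6.6, 12.3, 22.3]
grip_width: 0.0003
finger_force: 11.3
```

The tangential/normal ratio is ~0.65 from the start, so the tip is slipping and the worm has stalled: the jaws fit. Lifting off and going behind the handle.

move_arm(
  moves=[
    [0,0,15,0],
    [-5,5,50,0],
    [-50,30,70,0],
    [-90,60,70,0],
    [-97,72,60,0],
    [-97,72,60,0],
  ],
)

```text
clock: 9.68
position: [0.4485, 0.2023, 0.1033]
tool_rot: [3.141, 0.001, 0.469]
force: [0.4, -0.3, -0.3]
grip_width: 0.0002
finger_force: 0.0
```

Run:
```python
from h import *
t=grab_frame("top"); s=grab_frame("side"); st=monitor.observe(); print(st["clock"],st["position"],st["force"])
for b in blobs(brass(t),10,(280,140,390,240)): print(b,ray("top",*b[1],.029).round(4))
a=cv2.resize(t[140:260,230:390],None,fx=2.5,fy=2.5,interpolation=cv2.INTER_CUBIC);b=cv2.resize(s[180:300,190:350],None,fx=2.5,fy=2.5,interpolation=cv2.INTER_CUBIC)
cv2.imwrite("pics/c4.png",np.hstack([a,b]))
```

```text
9.775 [0.44944816 0.20116363 0.10360265] [-0.3261959   0.39180557 -0.23304752]
([330, 180, 18, 19, 171], [338.43, 189.05]) [0.5614 0.0995 0.029 ]
```

View pics/c4.png

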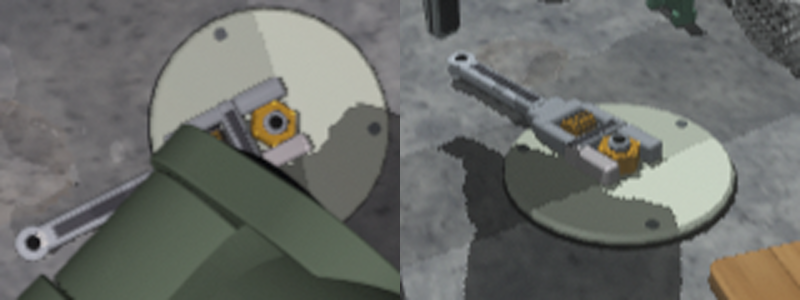

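The jaws now hug the nut at ~(277,122) in the top crop, with the pink jaw against its flat. The handle ring sits at ~(34,242) and is clear of the gripper. Working out the arc for the push.

Run:
```python
from h import *
N=np.array([.5625,.0968]); s=monitor.observe(); P=s["position"][:2]
for d in (-25,*range(0,49,4)):
    f=np.radians(116.3-max(d,0)); h=np.array([np.cos(f),np.sin(f)]); p=np.array([np.sin(f),-np.cos(f)])
    q=N+.142*h-(.021+(0.012 if d<0 else 0))*p
    print(d,((q-P)*1000).round(1), round(-np.radians(max(d,0)),3), q.round(4))
```

```text
-25 [20.6  8.3] -0.0 [0.47   0.2095]
0 [31.3 13.6] -0.0 [0.4808 0.2148]
4 [39.7 19. ] -0.07 [0.4892 0.2202]
8 [48.5 23.9] -0.14 [0.498 0.225]
12 [57.6 28. ] -0.209 [0.5071 0.2292]
16 [67.  31.6] -0.279 [0.5164 0.2328]
20 [76.6 34.5] -0.349 [0.526  0.2356]
24 [86.4 36.7] -0.419 [0.5358 0.2378]
28 [96.3 38.2] -0.489 [0.5457 0.2394]
32 [106.3  39. ] -0.559 [0.5557 0.2402]
36 [116.3  39.1] -0.628 [0.5657 0.2403]
40 [126.3  38.6] -0.698 [0.5757 0.2397]
44 [136.2  37.3] -0.768 [0.5857 0.2385]
48 [146.   35.3] -0.838 [0.5955 0.2365]
```

move_arm(
  moves=[
    [0,0,-40,0],
    [0,0,-65,0],
    [0,0,-76,0],
    [0,0,-76,0],
  ],
)

```text
clock: 10.28
position: [0.4489, 0.2015, 0.0276]
tool_rot: [3.141, 0.001, 0.467]
force: [-0.5, 0.9, -0.1]
grip_width: 0.0001
finger_force: 0.0
```

move_arm(
  moves=[
    [12,5,0,0],
    [21,8,0,0],
    [27,11,0,0],
    [31,14,0,0],
    [36,16,0,-0.03],
    [40,19,0,-0.07],
    [44,21,0,-0.1],
    [48,24,0,-0.14],
    [53,26,0,-0.17],
    [58,28,0,-0.21],
    [62,30,0,-0.24],
    [67,32,0,-0.28],
  ],
)

```text
clock: 11.78
position: [0.5158, 0.2339, 0.0277]
tool_rot: [3.141, 0.0, 0.185]
force: [-3.1, -3.3, -0.5]
grip_width: -0.0
finger_force: 1.5
```

move_arm(
  moves=[
    [5,2,0,-0.035],
    [10,3,0,-0.07],
    [15,4,0,-0.105],
    [20,5,0,-0.14],
    [25,6,0,-0.175],
    [29,7,0,-0.21],
  ],
)

```text
clock: 12.52
position: [0.5449, 0.2409, 0.0278]
tool_rot: [3.141, 0.0, -0.025]
force: [-3.6, -2.1, 1.7]
grip_width: -0.0
finger_force: 1.7
```

Run:
```python
from h import *
t=grab_frame("top"); s=grab_frame("side"); st=monitor.observe(); print(st["clock"],st["position"],st["tool_rot"],st["force"])
for b in blobs(brass(t),10,(280,140,390,240)): print(b,ray("top",*b[1],.029).round(4))
a=cv2.resize(t[140:260,230:390],None,fx=2.5,fy=2.5,interpolation=cv2.INTER_CUBIC);b=cv2.resize(s[180:300,190:350],None,fx=2.5,fy=2.5,interpolation=cv2.INTER_CUBIC)
cv2.imwrite("pics/c5.png",np.hstack([a,b]))
```

```text
12.625 [0.54523393 0.24100534 0.02782777] [-3.14153513e+00 -6.67879322e-04 -2.38931003e-02] [-0.01729194  0.51936965 -0.68651066]
```

View pics/c5.png

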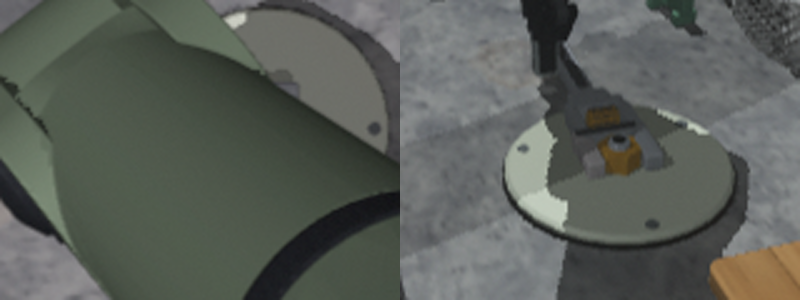

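The side view shows the wrench swung round with the nut still between its jaws. Pushing to ~38°, then backing off to measure.

move_arm(
  moves=[
    [5,0.3,0,-0.035],
    [10,0.6,0,-0.07],
    [15,0.8,0,-0.105],
    [20,0.8,0,-0.14],
    [25,0.6,0,-0.175],
    [25,0.6,0,-0.175],
  ],
)

```text
clock: 13.38
position: [0.5703, 0.2415, 0.0278]
tool_rot: [-3.141, -0.001, -0.198]
force: [0.0, -0.3, 0.2]
grip_width: 0.0001
finger_force: 0.0
```

move_arm(
  moves=[
    [-25,-2,0,0],
    [-60,-5,0,0],
    [-110,0,20,0],
    [-160,0,70,0],
    [-160,-50,120,0],
    [-160,-110,150,0],
    [-160,-170,150,0],
    [-160,-230,150,0],
    [-160,-290,150,0],
    [-160,-350,150,0],
    [-160,-400,150,0],
  ],
)

```text
clock: 14.75
position: [0.4094, -0.1611, 0.1782]
tool_rot: [3.141, -0.001, -0.198]
force: [1.1, 0.5, 0.3]
grip_width: 0.0001
finger_force: 0.0
```

Run:
```python
from h import *
t=grab_frame("top"); s=grab_frame("side"); st=monitor.observe(); print(st["clock"],st["position"],st["tool_rot"],st["force"])
cv2.imwrite("pics/top6.png",t);cv2.imwrite("pics/side6.png",s)
for b in blobs(brass(t),10,(280,140,390,240)): print(b,ray("top",*b[1],.029).round(4))
a=cv2.resize(t[110:240,220:390],None,fx=4.5,fy=4.5,interpolation=cv2.INTER_CUBIC)
cv2.imwrite("pics/c6.png",a)
```

```text
14.85 [ 0.40894035 -0.16405614  0.17806144] [ 3.13967427e+00 -1.37281186e-03 -2.04521710e-01] [0.64751849 0.92178063 0.81513014]
([309, 176, 11, 15, 123], [313.92, 182.96]) [0.573  0.1443 0.029 ]
([330, 181, 19, 17, 167], [338.74, 189.03]) [0.5615 0.099  0.029 ]
```

View pics/c6.png

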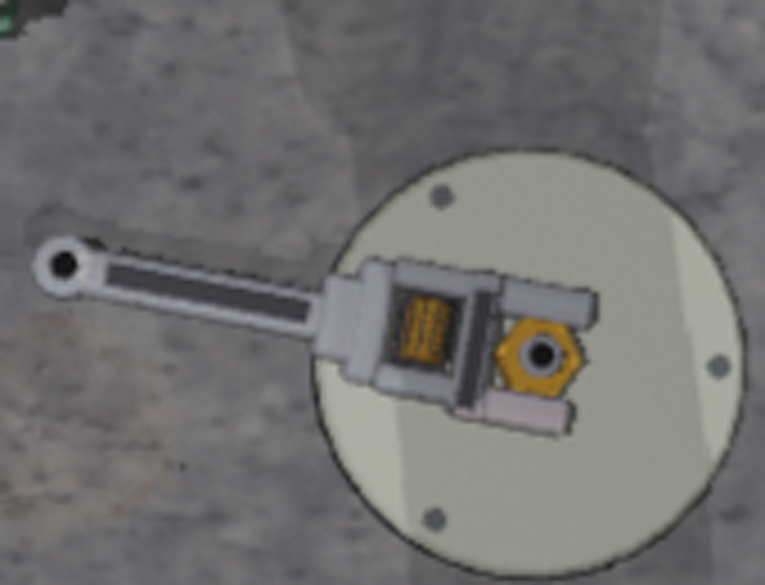

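The wrench now points slightly up-left: handle ring at ~(64,264) in the crop, nut at ~(540,357) between the jaws. Next I'll measure the wrench and nut angles before and after.

```bash
cat > ang.py <<'E'
from h import *
from scipy.ndimage import map_coordinates
def nutang(im,c):
    """6-fold phase of the nut's brass/background radius on a world plane z=26 mm"""
    h=cv2.cvtColor(im,cv2.COLOR_BGR2HSV)[:,:,1].astype(float)
    a=np.linspace(0,2*np.pi,360,endpoint=False); r=np.arange(.0125,.0205,.00025)
    S=np.array([[map_coordinates(h,[[v],[u]],order=1)[0] for u,v in [proj("top",[c[0]+q*np.cos(t),c[1]+q*np.sin(t),.026]) for q in r]] for t in a])
    w=np.clip((S-60)/100,0,1).sum(1)*.00025+.0125
    F=np.fft.fft(w); return w, np.degrees(np.angle(F[6]))/-6, abs(F[6])/180, abs(F[1])/180, np.angle(F[1])
def dark(im,u,v):
    g=cv2.cvtColor(im,cv2.COLOR_BGR2GRAY)[v-5:v+6,u-5:u+6].astype(float); w=np.clip(75-g,0,None); w[:2]=w[-2:]=0; w[:,:2]=w[:,-2:]=0
    Y,X=np.mgrid[v-5:v+6,u-5:u+6]; return (w*X).sum()/w.sum(),(w*Y).sum()/w.sum()
E
python3 - <<'E'
from ang import *
for f,hp,sp in(("pics/top0.png",(243,238),(340,188)),("pics/top6.png",(234,168),(340,188))):
    im=cv2.imread(f); H=dark(im,*hp); S=dark(im,*sp); a=ray("top",*H,.024); n=ray("top",*S,.03); d=n-a
    W=min(blobs(brass(im),60,(280,140,390,240)),key=lambda b:b[1][0])[1]; w=ray("top",*W,.029)
    print(f,H,S,n.round(4),"hole-stub",np.degrees(np.arctan2(d[1],d[0])).round(2),"hole-worm",np.degrees(np.arctan2(*(w-a)[[1,0]])).round(2))
    for c in(n[:2],[.5618,.0985],[.5612,.0990]): print(np.round(nutang(im,c)[1:],4))
E
```

```text
pics/top0.png (np.float64(243.1244364292155), np.float64(237.34174932371505)) (np.float64(340.0472350230415), np.float64(188.40668202764977)) [0.5625 0.0967 0.03  ] hole-stub -63.75 hole-worm -62.96Traceback (most recent call last):
  File "<stdin>", line 6, in <module>
  File "ang.py", line 7, in nutang
    S=np.array([[map_coordinates(h,[[v],[u]],order=1)[0] for u,v in [proj("top",[c[0]+q*np.cos(t),c[1]+q*np.sin(t),.026]) for q in r]] for t in a])
                                                                     ~~~~^^^^^^^^^^^^^^^^^^^^^^^^^^^^^^^^^^^^^^^^^^^^^^^^
  File "h.py", line 8, in proj
    c=camera_model(n); f=192/np.tan(np.radians(c["vfov"]/2)); p=c["R"]@np.array(X)+c["t"]
ValueError: time passes only in moves, steps and waits
```

```bash
sed -i '2a import functools; camera_model=functools.cache(camera_model)' h.py
cat > m.py <<'E'
from ang import *
def run(f,hp,sp=(340,188)):
    im=cv2.imread(f); H=dark(im,*hp); S=dark(im,*sp); a=ray("top",*H,.024); n=ray("top",*S,.03); d=n-a
    W=min(blobs(brass(im),60,(280,140,390,240)),key=lambda b:b[1][0])[1]; w=ray("top",*W,.029)
    print(f,np.round(H,1),n.round(4),"hole-stub",np.degrees(np.arctan2(d[1],d[0])).round(2),"hole-worm",np.degrees(np.arctan2(*(w-a)[[1,0]])).round(2))
    for c in(n[:2],[.5618,.0985],[.5620,.0975]): print(np.round(nutang(im,c)[1:],4))
E
python3 - <<'E'
from m import *
run("pics/top0.png",(243,238)); run("pics/top6.png",(234,168)); print(monitor.observe()["clock"])
E
```

```text
pics/top0.png [243.1 237.3] [0.5625 0.0967 0.03  ] hole-stub -63.75 hole-worm -62.96
[-1.9172e+00  8.0000e-04  1.4000e-03 -2.0402e+00]
[-2.1514e+00  7.0000e-04  5.0000e-04  1.4606e+00]
[-1.9907e+00  8.0000e-04  5.0000e-04 -1.8193e+00]
pics/top6.png [233.8 168.2] [0.5625 0.0968 0.03  ] hole-stub -101.47 hole-worm -101.14
[ 2.06619e+01  8.00000e-04  1.30000e-03 -1.97150e+00]
[2.08451e+01 8.00000e-04 5.00000e-04 1.21960e+00]
[ 2.07717e+01  8.00000e-04  4.00000e-04 -1.59990e+00]
14.85
```

The nut has turned about 37° and the wrench about 38°. A small extra nudge of ~3° brings it to 40°.

move_arm(
  moves=[
    [0,50,0,0],
    [0,110,0,0],
    [0,170,0,0],
    [0,230,0,0],
    [0,290,0,0],
    [0,350,-30,0],
    [10,395,-70,0],
    [50,400,-120,0],
    [90,401,-148,0],
    [120,402,-150,0],
    [120,402,-150,0],
  ],
)

```text
clock: 16.23
position: [0.5313, 0.2431, 0.0272]
tool_rot: [3.142, -0.001, -0.199]
force: [-1.0, 0.1, -0.2]
grip_width: 0.0001
finger_force: 0.0
```

move_arm(
  moves=[
    [12,-0.5,0,0],
    [24,-1,0,0],
    [34,-1.5,0,0],
    [39,-2,0,0],
    [43,-2,0,-0.02],
    [47,-2.3,0,-0.05],
    [47,-2.3,0,-0.05],
  ],
)

```text
clock: 17.1
position: [0.5763, 0.2413, 0.0277]
tool_rot: [3.141, 0.001, -0.248]
force: [-2.2, -0.8, 0.6]
grip_width: 0.0004
finger_force: 1.0
```

move_arm(
  moves=[
    [-25,-2,0,0],
    [-60,-5,0,0],
    [-110,0,20,0],
    [-160,0,70,0],
    [-160,-50,120,0],
    [-160,-110,150,0],
    [-160,-170,150,0],
    [-160,-230,150,0],
    [-160,-290,150,0],
    [-160,-350,150,0],
    [-160,-400,150,0],
    [-160,-400,150,0],
  ],
)

```text
clock: 18.6
position: [0.4162, -0.1625, 0.1779]
tool_rot: [3.141, -0.001, -0.253]
force: [-0.6, 1.4, -0.0]
grip_width: -0.0001
finger_force: 0.0
```

Run:
```python
from m import *
t=grab_frame("top"); cv2.imwrite("pics/top7.png",t); cv2.imwrite("pics/side7.png",grab_frame("side"))
g=cv2.cvtColor(t,cv2.COLOR_BGR2GRAY)
run("pics/top7.png",(234,164)); s=monitor.observe(); print(s["clock"],s["position"])
```

```text
pics/top7.png [234.8 164.3] [0.5625 0.0968 0.03  ] hole-stub -103.63 hole-worm -103.24
[ 1.79453e+01  8.00000e-04  1.20000e-03 -1.96630e+00]
[1.79598e+01 8.00000e-04 6.00000e-04 1.21340e+00]
[ 1.79928e+01  8.00000e-04  4.00000e-04 -1.58860e+00]
18.7 [ 0.41656992 -0.15885448  0.17780077]
```

View pics/top7.png

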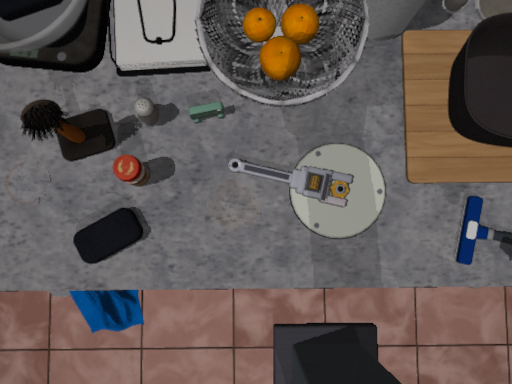

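The nut has turned ~40.0° (hexagon phase -2.0° to -42.0°). The wrench is still on the nut (340,188), the jar stands at (130,170), and the robot is clear of everything. Handing in.

```bash
python3 -c "
from workcell import bot
print(bot.job_done())"
```

```text
the job is handed in; nothing more can be done
None
```

I closed the wrench jaws onto the nut and tightened it by about 40° clockwise (measured in the top camera); the wrench is still on the nut, released, the spice jar is standing, and the job was handed in at about 19 s.

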